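# Hang the sweet scoop on its keeper hook and tug to check

### The job

Take the washed scoop out of its caddy and hang it by its handle loop on the empty hook of the rail, pressing the handle's cross bar gently down past the spring keeper until it lies in the bowl of the hook and the keeper has shut above it. Before letting go, tug it down gently, with a pull of about 7 N kept up for a good half second, to be sure that the hook holds it; never put more than 20 N on the hook. Then let go and leave it hanging still, with the other scoops and the things on the counter left alone.

Things in the scene. Friction and masses are not known exactly. Their poses are not given: they have to be found in the camera images.
- scoop_bar (a point): middle of the cross bar at the top of the loose scoop's handle, 192 mm above its lip. y along the bar, z up the handle, x square to the loop. Handle: an open upright loop of flat bar, two legs 95 mm long (5 mm in y, 8 mm in x; outer faces 40 mm apart, inner 30 mm) joined at the top by this round 6 mm bar. Pinch it by the legs' outer faces, close under the bar, leaving the window free for the hook
- scoop_center (a point): middle of the same scoop, on the handle's centre line, 97.5 mm above the lip, 94.5 mm under the cross bar; same axes. Aluminium, 195 mm tall, 120 to 190 g. It stands upright in the caddy, handle up, on the lip of its half-round bowl (64 mm wide in y, 34 mm in x, 100 mm long)
- hook: mount of the one empty hook, of three alike 140 mm apart on the rail. The hook, a J of 7 mm steel rod, is clamped by its shank at a height set by hand, up to 8 mm above or below the middle setting: find it by feel. Origin: rod axis at the lowest point of the J's bowl at the middle setting, 245 mm above the counter; x away from the robot to the rail, y along the rail, z up; slightly yawed
- hook_mount (a point): middle of the clamp (40 mm in x, 24 mm in y, 28 mm high) of the same hook, 60 mm behind (+x) and 6 mm under the hook's origin. The 7 mm shank rises from it at x = 50 mm, goes forward 34 mm above the bowl and down as the stem (x = +12.5 mm) into the bowl. The J is stiff and does not slip in the clamp. The rail is a 16 mm tube at x = 70 mm, 6 mm under the origin
- hook_mouth (a point): middle of the J's mouth at the middle setting, 30 mm above the hook's origin (true height up to 8 mm off). Mouth 18 mm wide inside, from the stem to the nose on the robot's side (x = -12.5 mm, flaring to -15, metal ending 42 mm above the bowl's rod axis). The bar goes over the nose (nose through the loop's window), then down the mouth; hung home its axis is 7 mm above that of the bowl
- keeper (a joint): opening angle of the empty hook's keeper, rad: 0 shut, to 1.4. A sheet tongue 8 mm wide, level when shut, hinged at the stem (x = 11 mm, 29 mm above the bowl's rod axis), reaching 19.5 mm to the nose. Its end swings down; a spring shuts it. It bears a scoop laid on it; about 3 N starts it, 3 to 7 N push a bar past its end, best close to the nose; then it snaps shut above the bar
- caddy: open grey holder in which the loose scoop stands, fixed to the counter, 56 x 90 mm outside, 65 mm tall, floor and walls 4 mm; origin in the middle of its underside
- stand: wooden tray of sweets with the rail above it, fixed: tray 150 x 460 mm, 50 mm tall, its front 60 mm before the origin; origin on the counter below the middle one of the three hooks, same axes as the hooks
- scoop_b (a joint): swing (rad) of one scoop that already hangs on a neighbouring hook, 0 hanging straight; leave it alone
- scoop_c (a joint): swing (rad) of the other scoop that already hangs on a neighbouring hook, 0 hanging straight; leave it alone
- tin: bystander: red-labelled can, 68 mm across, 75 mm tall; leave it alone
- sweet_jar: bystander: squat glass jar of sweets, 72 mm across, 85 mm tall; leave it alone
- cup: bystander: paper cup, 72 mm across, 85 mm tall; leave it alone
- label_roll: bystander: roll of labels lying flat, 70 mm across, 30 mm high; leave it alone
- fudge_box: bystander: cardboard box, 90 x 130 x 45 mm; leave it alone
- spatula: bystander: spatula lying on the counter; leave it alone
- soda: bystander: soda bottle, 58 mm across, 190 mm tall; leave it alone
Not all that is in view belongs to the job. What is shaped like the part that bears scoop_bar but orange is not meant.

How it is judged (in metres and radians):
On the way, in this order (a step that is already met when the one before it is completed fails the run):
1. the scoop is lifted out of the caddy (its middle over 100 mm from the caddy, sideways) (horizontal distance between scoop_center and caddy above 0.1 m), for 0.1 s.
2. with the bar in the bowl of the hook and the keeper shut above it, the scoop is pulled down on the hook with 4 to 12 N for 0.5 s on end (x of scoop_bar in the frame of hook between -0.009 and 0.009 m and y of scoop_bar in the frame of hook between -0.014 and 0.014 m and z of scoop_bar in the frame of hook between -0.005 and 0.019 m and value of joint keeper below 0.12 rad and contact force between scoop and hook between 4 and 12 N and contact force between the fingers and scoop above 0.5 N), for 0.5 s.
At the end, for the whole second after the job is handed in: The scoop hangs, released and still (under 0.03 m/s), on the hook that was empty: middle of its cross bar within 9 mm of the hook origin in x, 14 mm in y, and 5 mm below to 19 mm above it (the hook may sit 8 mm high or low); keeper shut (under 0.12 rad); handle within 0.3 rad of upright (x of scoop_bar in the frame of hook between -0.009 and 0.009 m and y of scoop_bar in the frame of hook between -0.014 and 0.014 m and z of scoop_bar in the frame of hook between -0.005 and 0.019 m and value of joint keeper below 0.12 rad and linear speed of scoop below 0.03 m/s and angle between scoop_center's own z axis and vertical below 0.3 rad and contact force between the fingers and scoop below 0.05 N); the robot touches nothing.
It fails at once if more than 20 N between scoop and hook (keeper included) (contact force between scoop and hook above 20 N).
It fails at once if a neighbouring scoop is swung more than 0.35 rad (value of joint any of scoop_b, scoop_c above 0.35 rad or value of joint any of scoop_b, scoop_c below -0.35 rad).
It fails at once if a bystander on the counter is moved more than 20 mm (distance of any of tin, sweet_jar, cup, label_roll, fudge_box, spatula, soda from where it was at the start of the episode above 0.02 m).
It also fails if it takes over 59 s, if anything falls off the work surface, if the arm or the gripper's body presses on something with over 40 N, if the wrist force passes 120 N, or if a joint passes its speed limit or range.

### The arm

A 6-joint arm with a two-finger parallel gripper is mounted at the origin on the work surface. World frame = base frame: x ahead of the robot, y to its left, z up, the work surface at z = 0. Lengths are in mm, angles in rad, forces in N, time in s.
With the tool pointing down it reaches from about 350 to 850 mm from the base axis. Payload 8.1 kg.
Tool frame: the origin (TCP) lies on the centre line of the jaws, within the pads' length; the fingertips stand 8 mm ahead of it and the grasp point (between the pads) lies 11 mm behind it; z points along the fingers, y is the line along which they close (so a half turn about z gives the same grasp; the last joint's range is limited). The gripper opens to 85 mm and grips with 20 to 120 N. Pads are 22 mm wide; open, the fingers measure 114 mm over their backs; the gripper's body (76 mm by 85 mm) begins 54 mm behind the grasp point. The pads swing forward as they close: fully open they stand 13 mm farther back than shut.
Start: joints at [-1.295, 0.13, 1.488, -0, 1.523, -0.085], TCP at [211.834, -561.366, 239.292] pointing down, gripper open.
Joint ranges: [-2.96, 2.96], [-0.89, 2.26], [0.02, 2.5], [-1.34, 4.48], [0, 2.73], [-2.66, 2.66]. Speed limits (rad/s): [2.39, 2.39, 2.79, 3.14, 3.14, 3.14].

### API

Orientations are given as a unit quaternion [w, x, y, z].
In Python, from cell import manip, vision, finder gives the robot as it stands. The module is installed in compiled form; this text tells all that it offers.
- The arm moves only by the tool apply_moves, never from a script. Its arguments are lists of equal length, an entry for each row: "delta_pos": the shift along the tool's x, y, z as a fraction of full scale, a list of three; "delta_rot": the turn, a rotation vector about the tool's x, y, z as a fraction of full scale, a list of three; "jaw": the closure, from 0 (fully open) to 1 (shut). In form: {"delta_pos": [[dx, dy, dz], ...], "delta_rot": [[wx, wy, wz], ...], "jaw": [jaw, ...]}. A call has 1 to 5 rows; each row is the pose to reach, as a shift and turn from the pose commanded when the call began, along the tool's axes at that moment; what a row does not reach only later rows make up. Full scale, the value 1, is 100 mm for a shift and pi/2 rad for a turn. A row lasts 1/8 s, in which the tool goes at most 62.5 mm and 10.7 degrees, less where a joint would pass 70% of its speed; a pose out of reach is approached as far as the arm can. A call with a number of a shift or a turn outside -1 to 1 is refused whole. A call with a gripper value outside its range is refused whole. The fingers move at their own pace and stop on an object; "force" is the grip in N (left out, the last holds). Time passes only in rows, so rows that repeat a pose let the fingers close. It gives the time, the measured TCP pose, the force, the opening and the grip force at its end, in the units of the state.
- manip.get_state(): the state, without advancing time (a new reading comes with each control period).
- vision.read_camera(name): name is "scene" or "top"; returns a dict with "pixels" (400x640x3 uint8, blue, green, red), "fx", "fy", "cx", "cy" (pixels), "extrinsics" (4x4, takes a point from camera to world coordinates). Camera axes: x right, y up, looking along -z (the intrinsics and any distortion apply to the point x, -y, -z); pixel columns grow to the right and rows downward; lengths in mm; the calibration is good to about 2 mm. A picture is of the moment at which its call begins. There is no depth.
- manip.sign_off(): hands the job in; it is judged then, once.
Trained networks look in the newest picture that a camera, given by its name, has taken for a name from the list of things; names that differ only in an ending like _2 or _b are one class to them, and where a whole thing is asked for, a point or a joint stands for the part that bears it (a point fixed in the world has none). Each returns a list of dicts, best first, with "confidence" (0 to 1); they miss things now and then, are a little off and sometimes report something else, mostly with a low value. They report only what shows in the picture. A call takes as long as a camera call. They do not tell look-alikes from the thing itself.
- finder.search_frame(camera, target): "position" ([x, y, z] in mm, in world coordinates, good to about 4 mm: the middle of the surface that is visible of it).
The state is a dict: "t": time; "q": joint angles; "dq": joint speeds; "joint_torque": joint torques, N m; "ee_pos": TCP position; "ee_rot": TCP orientation; "wrist_force": force on the tool from outside, world axes, zero at the start; "wrist_torque": the same for the moment, N m; "width": finger opening in mm; "grip_force": force on a finger pad.
Only numpy, scipy, OpenCV 4.12 (cv2) and the standard library are available. Lean on these libraries where they do the work, as an engineer would, in place of code of your own. Each camera call takes 0.05 s, during which the arm holds its last target. There are 200 camera calls.

## Working session

There is one attempt and no reset: what is moved stays moved. The work goes in short steps, Python scripts to look and compute and a tool call to move; the robot and the scene stay as the last step left them, time stands still between calls to the robot, and variables do not carry over. Pictures are saved under pics/ and viewed, at most 10 in all, crops included, and the job is handed in when it is done.

Besides the shell and the picture viewer there is one more tool, called by a JSON object that holds its "method" and its "body". apply_moves: Moves the arm, as the interface text tells. Shift numbers are shares of 100 mm and turn numbers shares of pi/2 rad, none past 1 either way. Its arguments: {"type":"object","properties":{"delta_pos":{"type":"array","items":{"type":"array","items":{"type":"number","minimum":-1,"maximum":1}}},"delta_rot":{"type":"array","items":{"type":"array","items":{"type":"number","minimum":-1,"maximum":1}}},"jaw":{"type":"array","items":{"type":"number"}},"force":{"type":"number"}},"required":["delta_pos","delta_rot","jaw"]}

```bash
mkdir -p pics; ls
python3 - <<'E'
from cell import manip, vision, finder
import cv2, numpy as np
s=manip.get_state(); print(s)
for c in ("scene","top"):
    r=vision.read_camera(c); cv2.imwrite(f"pics/{c}0.png",r["pixels"]); print(c,r["fx"],r["fy"],r["cx"],r["cy"],np.round(r["extrinsics"],4).tolist(),[k for k in r])
    for n in ("scoop_bar","scoop_center","hook","hook_mount","hook_mouth","caddy","stand","keeper","scoop_b"):
        print(n,[(np.round(d["position"]).tolist(),round(d["confidence"],2)) for d in finder.search_frame(c,n)[:4]])
E
```

```text
pics
{'t': 0.0, 'q': array([-1.29535690e+00,  1.31183016e-01,  1.48929239e+00, -1.14518764e-05,
        1.52299695e+00, -8.53838300e-02]), 'dq': array([ 0.00028208, -0.00106412, -0.00088789, -0.00179292, -0.00066085,
        0.00042779]), 'joint_torque': array([-7.15083734e-04, -5.69404149e+01, -5.00549769e+01, -2.99053481e-04,
        1.49247417e-02, -3.33384503e-05]), 'ee_pos': array([ 211.70513616, -560.83116824,  238.2241661 ]), 'ee_rot': array([-9.35071820e-04,  9.83769431e-01,  1.79434733e-01, -9.48713170e-05]), 'wrist_force': array([-0.13310639, -0.21888343, -0.15003025]), 'wrist_torque': array([ 0.00499469, -0.00952926, -0.06102491]), 'grip_force': 0.0, 'width': 85.52769460614473}
scene 392.81198411980773 392.81198411980773 323.8244507770433 199.63618773971987 [[-0.1675, -0.7115, 0.6824, 1321.0541], [0.9858, -0.1306, 0.1058, 143.9436], [0.0138, 0.6905, 0.7232, 1033.9919], [0.0, 0.0, 0.0, 1.0]] ['pixels', 'fx', 'fy', 'cx', 'cy', 'extrinsics']
scoop_bar [([376.0, 305.0, 91.0], 0.96), ([579.0, 312.0, 87.0], 0.93)]
scoop_center [([370.0, 306.0, 90.0], 0.83), ([582.0, 310.0, 85.0]
[... 506 characters left out ...]
 -0.0173, 13.4024], [0.0018, 0.2039, 0.979, 1309.0062], [0.0, 0.0, 0.0, 1.0]] ['pixels', 'fx', 'fy', 'cx', 'cy', 'extrinsics']
scoop_bar [([354.0, 306.0, 100.0], 0.67), ([550.0, 301.0, 100.0], 0.67), ([459.0, 242.0, 101.0], 0.58)]
scoop_center [([458.0, 246.0, 102.0], 0.81), ([350.0, 308.0, 98.0], 0.74), ([551.0, 297.0, 99.0], 0.64)]
hook [([681.0, 16.0, 249.0], 0.43)]
hook_mount [([683.0, 12.0, 257.0], 0.55), ([458.0, 246.0, 104.0], 0.41)]
hook_mouth [([684.0, 14.0, 250.0], 0.75), ([649.0, 15.0, 38.0], 0.66), ([451.0, 233.0, 40.0], 0.43)]
caddy [([451.0, 233.0, 37.0], 0.64)]
stand [([652.0, 14.0, 41.0], 0.75)]
keeper []
scoop_b [([635.0, 156.0, 171.0], 0.54), ([629.0, -128.0, 159.0], 0.53)]
```

View pics/scene0.png

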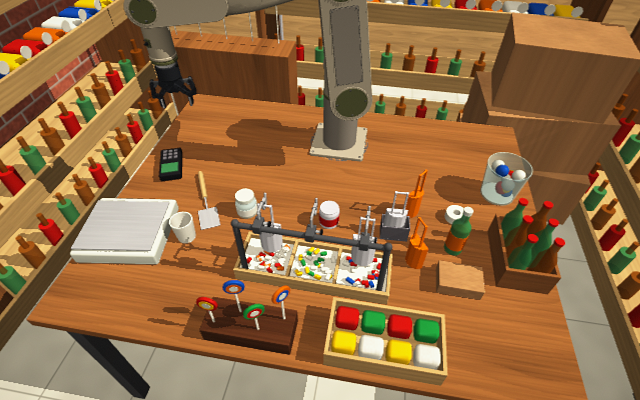

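View pics/top0.png

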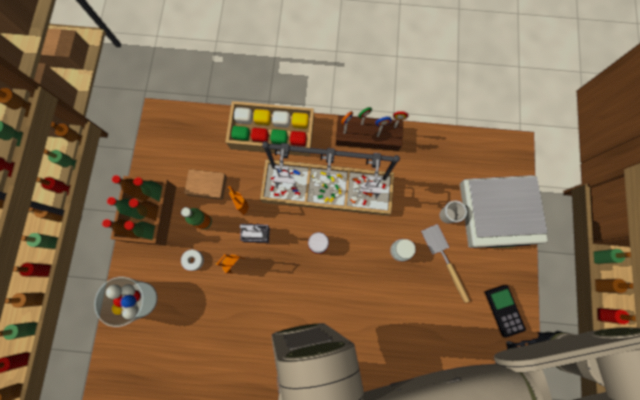

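The scene view has the steel scoop in its caddy at about (396,222), two orange look-alikes at (417,195) and (417,250), and the empty hook in the middle of the rail at about (315,225). In the top view the caddy is at (254,233) and the hook at about (328,155). I'll enlarge both.

Run:
```python
import cv2, numpy as np
a=cv2.imread("pics/scene0.png"); b=cv2.imread("pics/top0.png")
f=lambda im,x,y,w,h,k:cv2.resize(im[y:y+h,x:x+w],None,fx=k,fy=k,interpolation=cv2.INTER_CUBIC)
A=f(a,375,180,50,65,8)[:,:400]; B=f(a,290,200,50,65,8)
C=f(b,230,212,50,40,8)
cv2.imwrite("pics/c1.png",np.hstack([A,B])); 
cv2.imwrite("pics/c2.png",np.hstack([C,f(b,305,140,50,40,8)]))
```

```text
(no output)
```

View pics/c1.png

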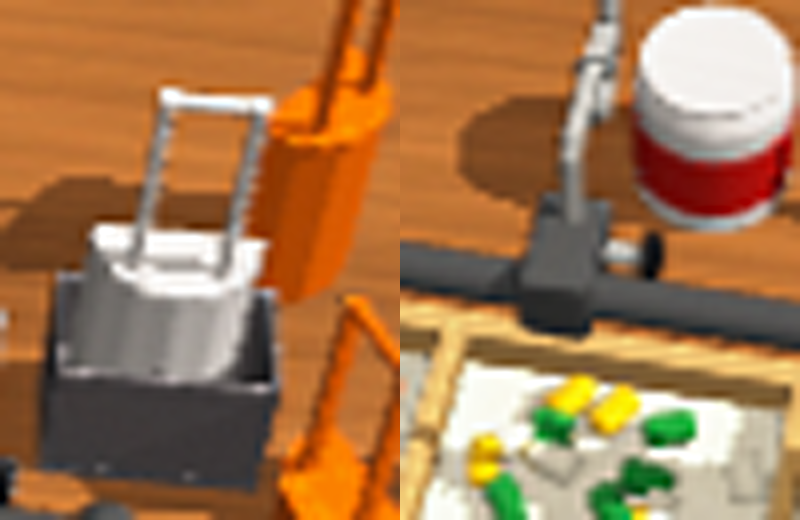

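View pics/c2.png

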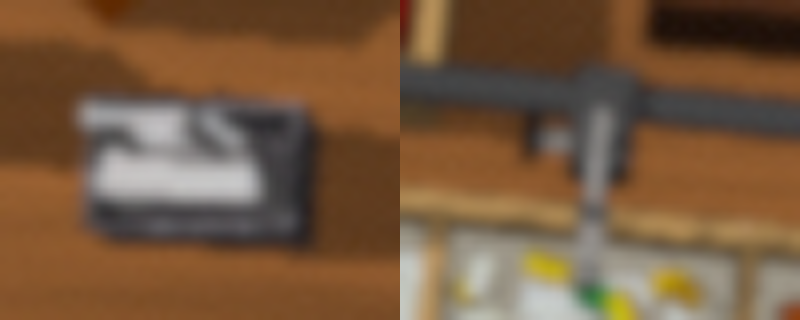

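The left crop shows the loop's bar ends at scene pixels (395.5,192) and (408.3,193). The clamp is at (361,230), and the hook continues above the crop. In the top view the bar runs from (240,226) to (253.5,226), and the shank from (380,154) to (378,175).

```bash
cat > h.py <<'E'
import numpy as np, cv2
from cell import manip, vision, finder
def cam(r): return np.array(r["extrinsics"]),r["fx"],r["cx"],r["cy"]
def ray(c,u,v):
    E,f,cx,cy=c; d=E[:3,:3]@np.array([(u-cx)/f,-(v-cy)/f,-1]); return E[:3,3],d
def atz(c,u,v,z):
    o,d=ray(c,u,v); return o+d*(z-o[2])/d[2]
def tri(c1,p1,c2,p2):
    o1,d1=ray(c1,*p1);o2,d2=ray(c2,*p2)
    t=np.linalg.lstsq(np.c_[d1,-d2],o2-o1,rcond=None)[0]; a=o1+d1*t[0];b=o2+d2*t[1]; return (a+b)/2,np.linalg.norm(a-b)
def proj(c,P):
    E,f,cx,cy=c; q=E[:3,:3].T@(np.array(P)-E[:3,3]); return np.array([cx+f*q[0]/-q[2],cy-f*q[1]/-q[2]])
E
python3 - <<'E'
from h import *
np.set_printoptions(precision=1,suppress=True)
S=cam(vision.read_camera("scene"));T=cam(vision.read_camera("top"))
print("bar scene",atz(S,395.2,191.7,196),atz(S,408,192.7,196))
print("bar top",atz(T,240,225.6,196),atz(T,253.2,225.6,196))
# predicted hook keypoints for the finder estimate
o=np.array([632,17,245.])
for yaw in (0,0.08):
  c,s=np.cos(yaw),np.sin(yaw);R=np.array([[c,-s,0],[s,c,0],[0,0,1]])
  for n,p in dict(clampTopFront=[40,0,8],clampback=[80,0,8],shanktop=[50,0,34],stemtop=[12.5,0,34],bowl=[0,0,0],nose=[-15,0,42],rail1=[70,-200,-6],rail2=[70,200,-6]).items():
    P=o+R@p; print(yaw,n,P,proj(S,P),proj(T,P))
a=cv2.imread("pics/scene0.png"); b=cv2.imread("pics/top0.png")
f=lambda im,x,y,w,h,k:cv2.resize(im[y:y+h,x:x+w],None,fx=k,fy=k,interpolation=cv2.INTER_LANCZOS4)
cv2.imwrite("pics/d.png",np.hstack([f(a,295,185,40,55,10),f(b,312,142,36,55,10)]))
cv2.imwrite("pics/e.png",np.vstack([f(a,228,215,170,80,4),f(b,255,140,150,75,4)[:, :].copy() if 0 else cv2.copyMakeBorder(f(b,255,140,150,68,4),0,0,0,80,cv2.BORDER_CONSTANT)]))
E
```

```text
bar scene [458.8 227.7 196. ] [456.1 266.  196. ]
bar top [459.9 268.  196. ] [463.7 227.8 196. ]
0 clampTopFront [672.  17. 253.] [313.4 223.1] [328.5 161. ]
0 clampback [712.  17. 253.] [310.4 234.9] [329.6 148.4]
0 shanktop [682.  17. 279.] [312.6 219.4] [329.  154.9]
0 stemtop [644.5  17.  279. ] [315.3 208.6] [327.9 167. ]
0 bowl [632.  17. 245.] [316.1 213.8] [327.2 174.5]
0 nose [617.  17. 287.] [317.2 199. ] [327.1 175.2]
0 rail1 [ 702. -183.  239.] [236.4 224.7] [394.5 159. ]
0 rail2 [702. 217. 239.] [389.2 246.5] [264.3 147.3]
0.08 clampTopFront [671.9  20.2 253. ] [314.6 223.2] [327.4 160.9]
0.08 clampback [711.7  23.4 253. ] [312.9 235.2] [327.5 148.3]
0.08 shanktop [681.8  21.  279. ] [314.1 219.5] [327.6 154.8]
0.08 stemtop [644.5  18.  279. ] [315.6 208.7] [327.5 167. ]
0.08 bowl [632.  17. 245.] [316.1 213.8] [327.2 174.5]
0.08 nose [617.   15.8 287. ] [316.7 198.9] [327.5 175.3]
0.08 rail1 [ 717.8 -176.8  239. ] [236.8 229.6] [392.7 153.9]
0.08 rail2 [685.8 222.  239. ] [391.5 241.7] [262.1 152.2]
```

View pics/d.png

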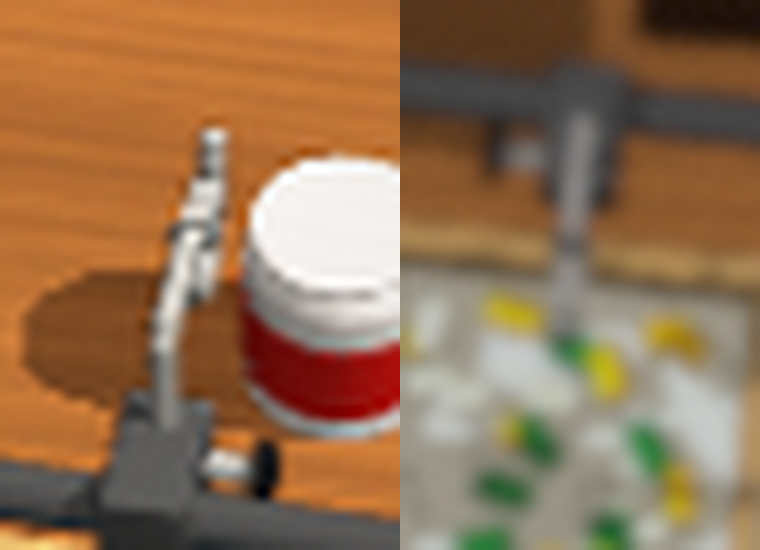

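View pics/e.png

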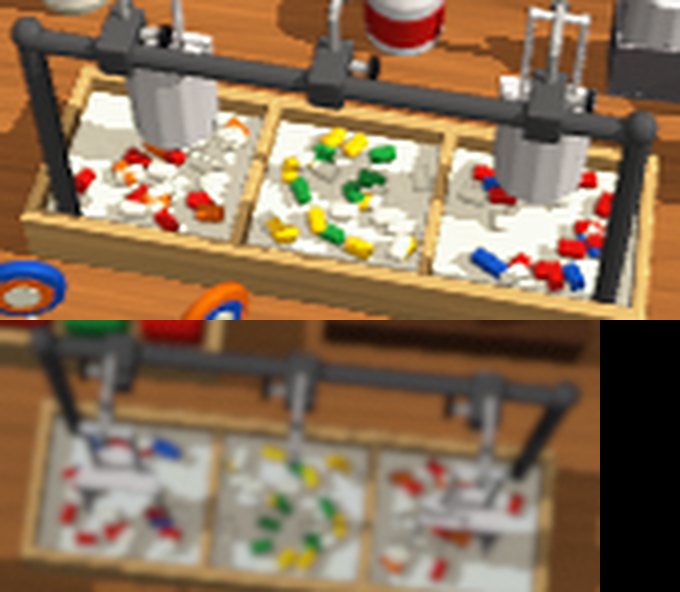

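The left crop has the nose tip at scene (315.9,198.1) and the shank bend at (311.5,218). The right crop has the nose at top pixel (328.2,174.5) and the shank's rear end at (329.8,153.5). The rail's ends are at scene (234.6,222.6) and (387.6,246.4), and at top (396.6,158.4) and (264.6,144.1). I'll fit the hook frame to these points.

Run:
```python
from h import *
from scipy.optimize import least_squares
np.set_printoptions(precision=2,suppress=True)
S=cam(vision.read_camera("scene"));T=cam(vision.read_camera("top"))
P=[tri(S,(234.4,222.4),T,(396.4,158.2)),tri(S,(387.4,246.2),T,(264.4,143.9))]; print(P)
print("nose",tri(S,(315.9,198.1),T,(328.2,174.5)),"shank",tri(S,(311.3,218),T,(329.6,153.5)))
print("bar",tri(S,(395.2,191.7),T,(253.2,225.6)),tri(S,(408,192.7),T,(240,225.6)))
# fit: x,y,yaw,dh ; points (hookframe, moves with dh?)
obs=[([-15,0,42],1,(315.9,198.1),(328.2,174.5)),([50,0,34],1,(311.3,218),(329.6,153.5)),([12.5,0,34],1,(313.9,208),None)]
def res(p):
    x,y,yaw,dh,L=p;c,s=np.cos(yaw),np.sin(yaw);R=np.array([[c,-s,0],[s,c,0],[0,0,1]]);o=np.array([x,y,245]);r=[]
    for q,m,a,b in obs:
        Q=o+R@q+[0,0,dh*m]; r+=list(proj(S,Q)-a)
        if b is not None: r+=list(proj(T,Q)-b)
    for sg,a,b in ((-1,(234.4,222.4),(396.4,158.2)),(1,(387.4,246.2),(264.4,143.9))):
        Q=o+R@[70,sg*L,-6]; r+=list(proj(S,Q)-a)+list(proj(T,Q)-b)
    return r
f=least_squares(res,[632,17,0,0,200]);print(f.x,np.array(f.fun))
```

```text
[(array([ 702.07, -187.19,  247.39]), np.float64(0.05632890901233597)), (array([709.38, 213.92, 249.15]), np.float64(4.6440166233858875))]
nose (array([618.3 ,  13.95, 291.09]), np.float64(0.1563882711675383)) shank (array([683.99,  14.91, 286.07]), np.float64(1.4096184490806398))
bar (array([463.1 , 227.19, 200.15]), np.float64(0.2846355652521134)) (array([459.46, 266.32, 199.52]), np.float64(1.658043866331915))
[633.85  14.21  -0.02   5.06 201.82] [ 0.18 -0.08 -0.12 -0.3  -0.29  0.42  0.73  0.31  0.09 -0.33  0.11  1.57
 -0.08  1.41  0.84  1.75  0.84  1.94]
```

{"method": "apply_moves", "body": {"delta_pos": [[0.4,-0.2,-0.4],[0.8,-0.4,-0.8],[0.8,-0.4,-0.8]], "delta_rot": [[0,0,0.08],[0,0,0.16],[0,0,0.23]], "jaw": [0,0,0]}}

```text
t: 1.58
ee_pos: [275.3, -495.4, 324.5]
ee_rot: [0.003, 1.0, -0.001, 0.002]
wrist_force: [-0.8, -0.4, -0.1]
width: 85.4
grip_force: 0.0
```

{"method": "apply_moves", "body": {"delta_pos": [[0.25,-0.5,0],[0.5,-1,0]], "delta_rot": [[0,0,0],[0,0,0]], "jaw": [0,0]}}

```text
t: 1.82
ee_pos: [322.9, -394.7, 319.2]
ee_rot: [-0.0, 1.0, -0.001, 0.0]
wrist_force: [0.9, 0.7, -0.2]
width: 85.5
grip_force: 0.0
```

{"method": "apply_moves", "body": {"delta_pos": [[0.25,-0.5,0],[0.5,-1,0]], "delta_rot": [[0,0,0],[0,0,0]], "jaw": [0,0]}}

```text
t: 2.08
ee_pos: [373.1, -294.2, 319.4]
ee_rot: [0.0, 1.0, -0.0, 0.0]
wrist_force: [0.5, 0.1, -0.1]
width: 85.4
grip_force: 0.0
```

{"method": "apply_moves", "body": {"delta_pos": [[0.2,-0.5,0],[0.4,-1,0]], "delta_rot": [[0,0,0],[0,0,0]], "jaw": [0,0]}}

```text
t: 2.33
ee_pos: [413.1, -194.1, 319.5]
ee_rot: [0.0, 1.0, -0.0, 0.0]
wrist_force: [-0.6, -0.7, -1.0]
width: 85.2
grip_force: 0.0
```

{"method": "apply_moves", "body": {"delta_pos": [[0.1,-0.5,0],[0.2,-1,0]], "delta_rot": [[0,0,0],[0,0,0]], "jaw": [0,0]}}

```text
t: 2.58
ee_pos: [432.9, -94.1, 319.5]
ee_rot: [0.0, 1.0, -0.0, 0.0]
wrist_force: [0.7, 0.2, 0.7]
width: 85.8
grip_force: 0.0
```

{"method": "apply_moves", "body": {"delta_pos": [[0.1,-0.5,0],[0.2,-1,0]], "delta_rot": [[0,0,0],[0,0,0]], "jaw": [0,0]}}

```text
t: 2.82
ee_pos: [452.9, 5.9, 319.6]
ee_rot: [0.0, 1.0, -0.0, 0.0]
wrist_force: [1.1, 0.9, 0.6]
width: 85.4
grip_force: 0.0
```

{"method": "apply_moves", "body": {"delta_pos": [[0,-0.5,0],[0,-1,0]], "delta_rot": [[0,0,0],[0,0,0]], "jaw": [0,0]}}

```text
t: 3.08
ee_pos: [452.7, 105.9, 319.5]
ee_rot: [-0.0, 1.0, -0.0, 0.0]
wrist_force: [0.6, 0.4, -0.2]
width: 85.6
grip_force: 0.0
```

{"method": "apply_moves", "body": {"delta_pos": [[0,-0.5,0],[0,-1,0],[0,-1,0]], "delta_rot": [[0,0,0],[0,0,-0.03],[0,0,-0.05]], "jaw": [0,0,0]}}

```text
t: 3.45
ee_pos: [452.2, 207.2, 319.1]
ee_rot: [-0.0, 0.999, 0.042, -0.0]
wrist_force: [-0.2, 0.5, -0.2]
width: 85.4
grip_force: 0.0
```

{"method": "apply_moves", "body": {"delta_pos": [[0.12,-0.39,0],[0.12,-0.39,0.4],[0.12,-0.39,0.8],[0.12,-0.39,0.8]], "delta_rot": [[0,0,0],[0,0,0],[0,0,0],[0,0,0]], "jaw": [0,0,0,0]}}

```text
t: 3.95
ee_pos: [459.9, 242.5, 235.7]
ee_rot: [0.001, 0.999, 0.039, -0.003]
wrist_force: [0.2, 0.3, 0.7]
width: 85.2
grip_force: 0.0
```

Run:
```python
from h import *
s=manip.get_state(); print(s["ee_pos"])
r=vision.read_camera("scene"); S=cam(r)
x,y=365,150
im=cv2.resize(r["pixels"][y:y+75,x:x+75],None,fx=8,fy=8,interpolation=cv2.INTER_CUBIC)
cv2.imwrite("pics/g.png",im); print(proj(S,s["ee_pos"]),proj(S,[461,247,196]))
```

```text
[459.86143668 242.49454261 235.72954096]
[402.19072258 183.06909861] [401.59901626 193.03439189]
```

View pics/g.png

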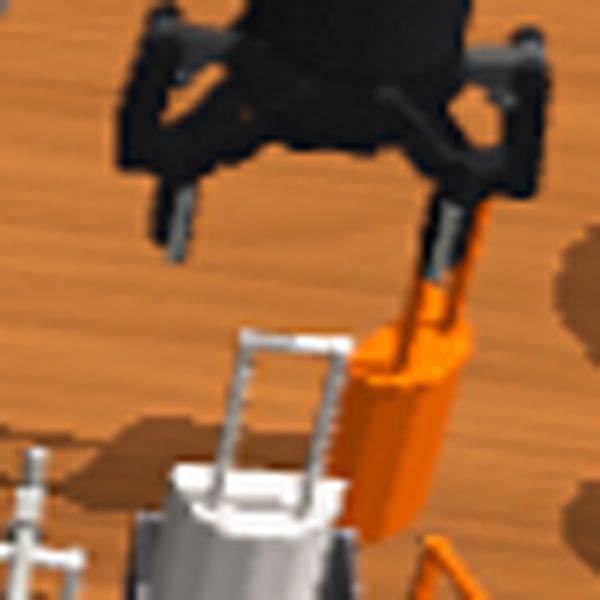

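The open fingers straddle the loop: tips at about crop (178,255) and (435,275), bar middle at (297,342). I'll go down and grip.

{"method": "apply_moves", "body": {"delta_pos": [[0,0,0.3],[0,0,0.6],[0,0,0.6],[0,0,0.6]], "delta_rot": [[0,0,0],[0,0,0],[0,0,0],[0,0,0]], "jaw": [0,0,0,0], "force": 40}}

```text
t: 4.5
ee_pos: [463.2, 244.3, 182.1]
ee_rot: [-0.001, 0.999, 0.039, 0.002]
wrist_force: [-0.3, 0.5, 2.0]
width: 85.6
grip_force: 0.0
```

{"method": "apply_moves", "body": {"delta_pos": [[0,0,0],[0,0,0],[0,0,0],[0,0,0],[0,0,0]], "delta_rot": [[0,0,0],[0,0,0],[0,0,0],[0,0,0],[0,0,0]], "jaw": [0.3,0.5,1,1,1], "force": 40}}

```text
t: 5.12
ee_pos: [462.4, 244.5, 180.3]
ee_rot: [-0.0, 0.999, 0.039, 0.001]
wrist_force: [0.4, 1.6, 6.0]
width: 39.0
grip_force: 40.3
```

{"method": "apply_moves", "body": {"delta_pos": [[0,0,-0.2],[0,0,-0.5],[0,0,-0.9],[0,0,-0.9]], "delta_rot": [[0,0,0],[0,0,0],[0,0,0],[0,0,0]], "jaw": [1,1,1,1]}}

```text
t: 5.62
ee_pos: [463.3, 244.6, 272.7]
ee_rot: [-0.001, 0.999, 0.039, 0.003]
wrist_force: [0.2, -0.1, -1.2]
width: 38.6
grip_force: 40.7
```

{"method": "apply_moves", "body": {"delta_pos": [[0,0,-0.3],[0,0,-0.6],[0,0,-0.7],[0,0,-0.7],[0,0,-0.7]], "delta_rot": [[0,0,0],[0,0,0],[0,0,0],[0,0,0.05],[0,0,0.06]], "jaw": [1,1,1,1,1]}}

```text
t: 6.25
ee_pos: [461.4, 243.8, 337.4]
ee_rot: [0.001, 1.0, -0.008, -0.001]
wrist_force: [-0.5, -0.3, -2.3]
width: 39.1
grip_force: 40.9
```

Run:
```python
from h import *
s=manip.get_state(); print(s["ee_pos"],s["ee_rot"],s["wrist_force"],s["width"])
r=vision.read_camera("scene"); S=cam(r); P=s["ee_pos"]
u,v=proj(S,P+[0,0,15]); x,y=int(u)-35,int(v)-35; print(x,y,u,v)
cv2.imwrite("pics/k.png",cv2.resize(r["pixels"][y:y+75,x:x+75],None,fx=8,fy=8,interpolation=cv2.INTER_CUBIC))
```

```text
[461.37001088 243.78082931 337.41346453] [ 5.34717790e-04  9.99964308e-01 -8.34295748e-03 -1.22105326e-03] [-0.52389432 -0.32972014 -2.29797849] 39.128197074361054
374 117 409.42780065528916 152.59681645789104
```

View pics/k.png

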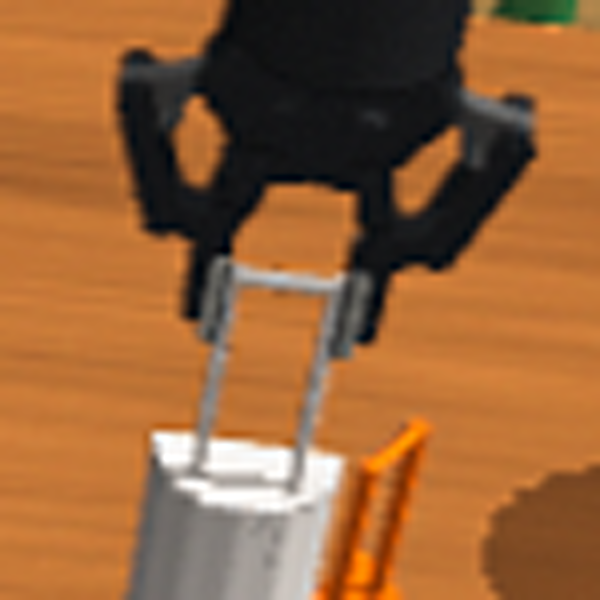

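The scoop is held squarely: bar ends at crop (225,270) and (345,285), with the pads level with and just under the bar and the window free. I'll carry it across in front of the rail before moving in.

{"method": "apply_moves", "body": {"delta_pos": [[0.1,0.4,0],[0.2,0.8,0],[0.2,0.8,0]], "delta_rot": [[0,0,0],[0,0,0],[0,0,0]], "jaw": [1,1,1]}}

```text
t: 6.68
ee_pos: [480.8, 161.4, 338.2]
ee_rot: [0.001, 1.0, -0.009, -0.001]
wrist_force: [0.5, 0.0, -2.0]
width: 39.0
grip_force: 41.4
```

{"method": "apply_moves", "body": {"delta_pos": [[0.1,0.4,0],[0.2,0.8,0],[0.2,0.8,0]], "delta_rot": [[0,0,0],[0,0,0],[0,0,0]], "jaw": [1,1,1]}}

```text
t: 7.05
ee_pos: [499.4, 81.8, 338.3]
ee_rot: [0.0, 1.0, -0.009, -0.001]
wrist_force: [0.5, 0.9, -2.1]
width: 39.3
grip_force: 41.8
```

{"method": "apply_moves", "body": {"delta_pos": [[0.1,0.4,0],[0.2,0.7,0],[0.2,0.7,0],[0.2,0.7,0]], "delta_rot": [[0,0,0],[0,0,0],[0,0,0],[0,0,0]], "jaw": [1,1,1,1]}}

```text
t: 7.55
ee_pos: [517.8, 14.3, 338.9]
ee_rot: [-0.0, 1.0, -0.008, -0.0]
wrist_force: [-0.0, 0.4, -1.8]
width: 39.5
grip_force: 42.0
```

{"method": "apply_moves", "body": {"delta_pos": [[0.4,-0.01,0],[0.8,-0.01,0],[0.8,-0.01,0]], "delta_rot": [[0,0,0],[0,0,0],[0,0,0]], "jaw": [1,1,1]}}

```text
t: 7.92
ee_pos: [599.1, 14.5, 336.9]
ee_rot: [-0.0, 1.0, -0.007, -0.002]
wrist_force: [0.5, 0.2, -2.8]
width: 39.2
grip_force: 41.9
```

{"method": "apply_moves", "body": {"delta_pos": [[0.2,-0.01,0],[0.34,-0.01,0],[0.34,-0.01,0],[0.34,-0.01,0.2],[0.34,-0.01,0.3]], "delta_rot": [[0,0,0],[0,0,0],[0,0,0],[0,0,0],[0,0,0]], "jaw": [1,1,1,1,1]}}

```text
t: 8.55
ee_pos: [631.4, 13.5, 307.6]
ee_rot: [-0.0, 1.0, -0.008, -0.0]
wrist_force: [-0.3, 0.2, -1.3]
width: 38.5
grip_force: 42.0
```

Run:
```python
from h import *
s=manip.get_state(); print(s["ee_pos"],s["ee_rot"],s["wrist_force"],s["width"])
r=vision.read_camera("scene"); S=cam(r)
x,y=280,165
cv2.imwrite("pics/m.png",cv2.resize(r["pixels"][y:y+75,x:x+75],None,fx=8,fy=8,interpolation=cv2.INTER_CUBIC))
```

```text
[631.37382789  13.50026134 307.57269668] [-2.18549588e-06  9.99968128e-01 -7.97349729e-03 -4.08725317e-04] [-0.33902516  0.17344795 -1.3432747 ] 38.53134239048641
```

View pics/m.png

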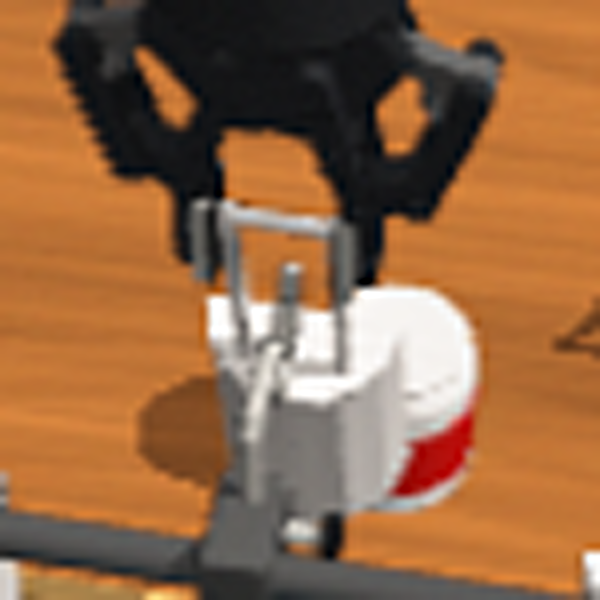

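The bar is clear above the nose: bar middle at crop (285,217), nose tip at (290,265), showing inside the window. I'll check the numbers.

Run:
```python
from h import *
np.set_printoptions(precision=1,suppress=True)
S=cam(vision.read_camera("scene"))
for z in (321,323.6,327): print("bar",z,atz(S,315.2,191.7,z))
for z in (280,287,293): print("nose",z,atz(S,315.9,198.3,z))
```

```text
bar 321 [624.6  13.2 321. ]
bar 323.6 [627.1  13.7 323.6]
bar 327 [630.5  14.3 327. ]
nose 280 [608.6  12.1 280. ]
nose 287 [615.2  13.3 287. ]
nose 293 [620.8  14.3 293. ]
```

{"method": "apply_moves", "body": {"delta_pos": [[0.015,-0.005,0.1],[0.015,-0.005,0.2],[0.015,-0.005,0.24],[0.015,-0.005,0.24]], "delta_rot": [[0,0,0],[0,0,0],[0,0,0],[0,0,0]], "jaw": [1,1,1,1]}}

```text
t: 9.15
ee_pos: [633.4, 13.7, 284.8]
ee_rot: [-0.0, 1.0, -0.008, -0.0]
wrist_force: [-0.6, 0.2, -2.5]
width: 39.0
grip_force: 42.0
```

{"method": "apply_moves", "body": {"delta_pos": [[0,0,0.01],[0,0,0.02],[0,0,0.03],[0,0,0.04],[0,0,0.05]], "delta_rot": [[0,0,0],[0,0,0],[0,0,0],[0,0,0],[0,0,0]], "jaw": [1,1,1,1,1]}}

```text
t: 9.78
ee_pos: [633.6, 13.7, 280.2]
ee_rot: [0.0, 1.0, -0.008, -0.0]
wrist_force: [0.4, 0.4, -2.5]
width: 39.1
grip_force: 42.0
```

{"method": "apply_moves", "body": {"delta_pos": [[0,0,0.01],[0,0,0.02],[0,0,0.03],[0,0,0.04],[0,0,0.05]], "delta_rot": [[0,0,0],[0,0,0],[0,0,0],[0,0,0],[0,0,0]], "jaw": [1,1,1,1,1]}}

```text
t: 10.4
ee_pos: [633.6, 13.7, 275.2]
ee_rot: [-0.0, 1.0, -0.008, 0.0]
wrist_force: [-0.5, 0.1, -1.9]
width: 39.0
grip_force: 42.0
```

{"method": "apply_moves", "body": {"delta_pos": [[0,0,0.01],[0,0,0.02],[0,0,0.03],[0,0,0.04],[0,0,0.04]], "delta_rot": [[0,0,0],[0,0,0],[0,0,0],[0,0,0],[0,0,0]], "jaw": [1,1,1,1,1]}}

```text
t: 11.02
ee_pos: [633.6, 13.7, 271.2]
ee_rot: [-0.0, 1.0, -0.008, -0.0]
wrist_force: [0.3, -0.2, -2.1]
width: 39.3
grip_force: 42.0
```

{"method": "apply_moves", "body": {"delta_pos": [[0,0,0.01],[0,0,0.02],[0,0,0.03],[0,0,0.03]], "delta_rot": [[0,0,0],[0,0,0],[0,0,0],[0,0,0]], "jaw": [1,1,1,1]}}

```text
t: 11.52
ee_pos: [633.7, 13.7, 268.7]
ee_rot: [0.0, 1.0, -0.008, 0.0]
wrist_force: [-1.6, -1.0, 0.7]
width: 38.9
grip_force: 42.3
```

{"method": "apply_moves", "body": {"delta_pos": [[0,0,0.01],[0,0,0.02],[0,0,0.02]], "delta_rot": [[0,0,0],[0,0,0],[0,0,0]], "jaw": [1,1,1]}}

```text
t: 11.9
ee_pos: [633.7, 13.7, 266.3]
ee_rot: [-0.0, 1.0, -0.008, 0.0]
wrist_force: [-1.4, 0.4, 1.3]
width: 38.8
grip_force: 42.4
```

{"method": "apply_moves", "body": {"delta_pos": [[0,0,0.01],[0,0,0.02],[0,0,0.02]], "delta_rot": [[0,0,0],[0,0,0],[0,0,0]], "jaw": [1,1,1]}}

```text
t: 12.28
ee_pos: [633.7, 13.7, 264.3]
ee_rot: [-0.0, 1.0, -0.008, 0.0]
wrist_force: [0.5, 0.2, 2.8]
width: 39.1
grip_force: 42.4
```

{"method": "apply_moves", "body": {"delta_pos": [[-0.01,0,0],[-0.02,0,0],[-0.02,0,0]], "delta_rot": [[0,0,0],[0,0,0],[0,0,0]], "jaw": [1,1,1]}}

```text
t: 12.65
ee_pos: [631.4, 13.8, 264.2]
ee_rot: [-0.0, 1.0, -0.008, -0.0]
wrist_force: [-0.5, 0.2, 2.6]
width: 38.8
grip_force: 42.4
```

{"method": "apply_moves", "body": {"delta_pos": [[0,0,0.01],[0,0,0.02],[0,0,0.02]], "delta_rot": [[0,0,0],[0,0,0],[0,0,0]], "jaw": [1,1,1]}}

```text
t: 13.02
ee_pos: [631.6, 13.7, 262.1]
ee_rot: [-0.0, 1.0, -0.008, -0.0]
wrist_force: [-0.4, 0.6, 2.6]
width: 39.2
grip_force: 42.4
```

{"method": "apply_moves", "body": {"delta_pos": [[0,0,0.01],[0,0,0.02],[0,0,0.02]], "delta_rot": [[0,0,0],[0,0,0],[0,0,0]], "jaw": [1,1,1]}}

```text
t: 13.4
ee_pos: [631.5, 13.7, 260.1]
ee_rot: [-0.0, 1.0, -0.008, -0.0]
wrist_force: [-1.7, -0.8, 1.8]
width: 39.1
grip_force: 42.4
```

{"method": "apply_moves", "body": {"delta_pos": [[0,0,0.01],[0,0,0.02],[0,0,0.03],[0,0,0.03]], "delta_rot": [[0,0,0],[0,0,0],[0,0,0],[0,0,0]], "jaw": [1,1,1,1]}}

```text
t: 13.9
ee_pos: [631.5, 13.8, 257.1]
ee_rot: [-0.0, 1.0, -0.008, -0.0]
wrist_force: [-1.9, -0.8, 1.6]
width: 39.2
grip_force: 42.4
```

{"method": "apply_moves", "body": {"delta_pos": [[0,0,0.01],[0,0,0.02],[0,0,0.03],[0,0,0.03]], "delta_rot": [[0,0,0],[0,0,0],[0,0,0],[0,0,0]], "jaw": [1,1,1,1]}}

```text
t: 14.4
ee_pos: [631.4, 13.8, 254.0]
ee_rot: [-0.0, 1.0, -0.008, -0.0]
wrist_force: [-1.4, -0.4, 0.8]
width: 39.1
grip_force: 42.4
```

{"method": "apply_moves", "body": {"delta_pos": [[0,0,0.01],[0,0,0.02],[0,0,0.02]], "delta_rot": [[0,0,0],[0,0,0],[0,0,0]], "jaw": [1,1,1]}}

```text
t: 14.78
ee_pos: [631.1, 13.8, 251.6]
ee_rot: [-0.0, 1.0, -0.008, -0.001]
wrist_force: [-2.4, 0.1, 0.2]
width: 38.9
grip_force: 42.3
```

{"method": "apply_moves", "body": {"delta_pos": [[-0.01,0,0.01],[-0.01,0,0.02],[-0.01,0,0.02]], "delta_rot": [[0,0,0],[0,0,0],[0,0,0]], "jaw": [1,1,1]}}

```text
t: 15.15
ee_pos: [630.7, 13.8, 250.0]
ee_rot: [-0.0, 1.0, -0.008, 0.0]
wrist_force: [-0.5, -0.1, -2.5]
width: 39.0
grip_force: 42.0
```

{"method": "apply_moves", "body": {"delta_pos": [[0,0,0.01],[0,0,0.02],[0,0,0.02]], "delta_rot": [[0,0,0],[0,0,0],[0,0,0]], "jaw": [1,1,1]}}

```text
t: 15.52
ee_pos: [630.8, 13.8, 248.3]
ee_rot: [0.0, 1.0, -0.008, 0.0]
wrist_force: [1.3, -0.0, -2.0]
width: 39.0
grip_force: 42.0
```

{"method": "apply_moves", "body": {"delta_pos": [[0,0,0.01],[0,0,0.02],[0,0,0.02]], "delta_rot": [[0,0,0],[0,0,0],[0,0,0]], "jaw": [1,1,1]}}

```text
t: 15.9
ee_pos: [631.1, 13.7, 246.7]
ee_rot: [0.0, 1.0, -0.008, 0.001]
wrist_force: [3.3, -0.1, -0.4]
width: 39.2
grip_force: 42.2
```

{"method": "apply_moves", "body": {"delta_pos": [[0.02,0,0],[0.04,0,0],[0.04,0,0]], "delta_rot": [[0,0,0],[0,0,0],[0,0,0]], "jaw": [1,1,1]}}

```text
t: 16.27
ee_pos: [634.4, 13.8, 245.8]
ee_rot: [-0.0, 1.0, -0.008, -0.001]
wrist_force: [-0.1, -0.1, -2.6]
width: 38.8
grip_force: 42.1
```

{"method": "apply_moves", "body": {"delta_pos": [[0,0,0.01],[0,0,0.02],[0,0,0.02]], "delta_rot": [[0,0,0],[0,0,0],[0,0,0]], "jaw": [1,1,1]}}

```text
t: 16.65
ee_pos: [634.5, 13.7, 244.1]
ee_rot: [0.0, 1.0, -0.008, -0.0]
wrist_force: [0.0, -0.5, -2.0]
width: 39.4
grip_force: 42.1
```

{"method": "apply_moves", "body": {"delta_pos": [[0,0,0.01],[0,0,0.01]], "delta_rot": [[0,0,0],[0,0,0]], "jaw": [1,1]}}

```text
t: 16.9
ee_pos: [634.8, 13.7, 243.7]
ee_rot: [0.0, 1.0, -0.008, 0.0]
wrist_force: [0.2, 1.0, 0.9]
width: 39.1
grip_force: 42.3
```

{"method": "apply_moves", "body": {"delta_pos": [[0,0,0.01],[0,0,0.01]], "delta_rot": [[0,0,0],[0,0,0]], "jaw": [1,1]}}

```text
t: 17.15
ee_pos: [635.1, 13.7, 243.2]
ee_rot: [0.0, 1.0, -0.008, 0.001]
wrist_force: [0.3, 0.0, 4.3]
width: 39.4
grip_force: 42.7
```

{"method": "apply_moves", "body": {"delta_pos": [[0,0,0.01],[0,0,0.01]], "delta_rot": [[0,0,0],[0,0,0]], "jaw": [1,1]}}

```text
t: 17.4
ee_pos: [635.4, 13.7, 242.9]
ee_rot: [0.0, 1.0, -0.008, 0.001]
wrist_force: [0.5, -0.9, 8.4]
width: 39.4
grip_force: 43.1
```

{"method": "apply_moves", "body": {"delta_pos": [[0,0,-0.008],[0,0,-0.008],[0,0,-0.008],[0,0,-0.008],[0,0,-0.008]], "delta_rot": [[0,0,0],[0,0,0],[0,0,0],[0,0,0],[0,0,0]], "jaw": [1,1,1,1,1]}}

```text
t: 18.02
ee_pos: [635.3, 13.7, 243.0]
ee_rot: [0.0, 1.0, -0.008, 0.001]
wrist_force: [1.4, -0.1, 6.8]
width: 38.8
grip_force: 42.7
```

{"method": "apply_moves", "body": {"delta_pos": [[0,0,0],[0,0,0],[0,0,0],[0,0,0],[0,0,0]], "delta_rot": [[0,0,0],[0,0,0],[0,0,0],[0,0,0],[0,0,0]], "jaw": [1,1,1,1,1]}}

```text
t: 18.65
ee_pos: [635.3, 13.7, 243.1]
ee_rot: [0.0, 1.0, -0.008, 0.001]
wrist_force: [0.2, 0.8, 6.9]
width: 38.4
grip_force: 42.7
```

Run:
```python
from h import *
s=manip.get_state(); print(s["ee_pos"],s["wrist_force"],s["wrist_torque"])
r=vision.read_camera("scene")
x,y=280,170
cv2.imwrite("pics/n.png",cv2.resize(r["pixels"][y:y+75,x:x+75],None,fx=8,fy=8,interpolation=cv2.INTER_CUBIC))
```

```text
[635.27093843  13.69462124 243.05481537] [0.16851639 0.80571276 6.88137353] [ 0.01486924 -0.22658864  0.00460882]
```

View pics/n.png

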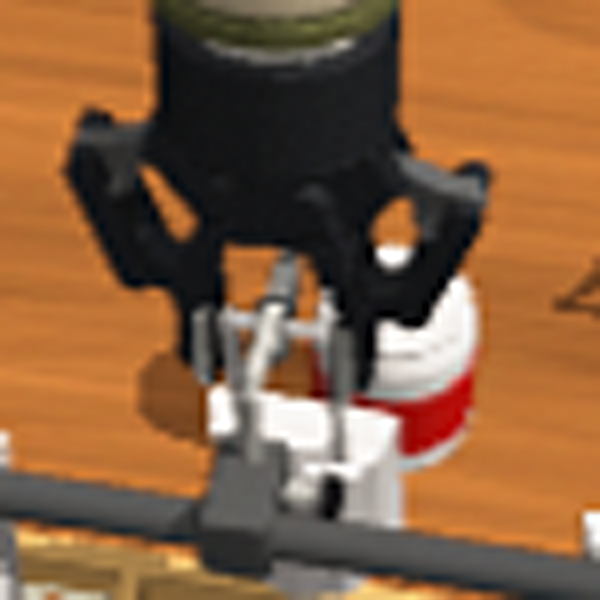

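The bar sits in the bowl: its middle is at crop (275,325), behind the stem, with the nose at (288,262) through the window. The stop came 26 mm below the keeper contact, as the geometry says, and about 9 N was held for 1.2 s. I'll ease off and let go.

{"method": "apply_moves", "body": {"delta_pos": [[0,0,-0.008],[0,0,-0.015],[0,0,-0.016]], "delta_rot": [[0,0,0],[0,0,0],[0,0,0]], "jaw": [1,1,1], "force": 20}}

```text
t: 19.08
ee_pos: [634.6, 13.7, 243.5]
ee_rot: [0.0, 1.0, -0.008, -0.0]
wrist_force: [3.6, -0.1, 2.0]
width: 39.2
grip_force: 42.4
```

{"method": "apply_moves", "body": {"delta_pos": [[0,0,0],[0,0,0],[0,0,0],[0,0,0],[0,0,0]], "delta_rot": [[0,0,0],[0,0,0],[0,0,0],[0,0,0],[0,0,0]], "jaw": [0.5,0.4,0.2,0,0]}}

```text
t: 19.7
ee_pos: [634.6, 13.7, 243.7]
ee_rot: [0.0, 1.0, -0.008, -0.0]
wrist_force: [-0.6, -0.4, -0.4]
width: 85.3
grip_force: 0.0
```

Released, with no force on the wrist. Straight up now.

{"method": "apply_moves", "body": {"delta_pos": [[0,0,-0.1],[0,0,-0.3],[0,0,-0.6],[0,0,-0.9],[0,0,-0.9]], "delta_rot": [[0,0,0],[0,0,0],[0,0,0],[0,0,0],[0,0,0]], "jaw": [0,0,0,0,0]}}

```text
t: 20.32
ee_pos: [636.2, 13.6, 339.5]
ee_rot: [0.0, 1.0, -0.008, 0.004]
wrist_force: [0.9, -0.5, -0.2]
width: 85.1
grip_force: 0.0
```

{"method": "apply_moves", "body": {"delta_pos": [[-0.3,0,-0.1],[-0.6,0,-0.1],[-1,0,-0.1],[-1,0,-0.1],[-1,0,-0.1]], "delta_rot": [[0,0,0],[0,0,0],[0,0,0],[0,0,0],[0,0,0]], "jaw": [0,0,0,0,0]}}

```text
t: 20.95
ee_pos: [534.9, 15.3, 344.2]
ee_rot: [0.0, 1.0, -0.008, 0.001]
wrist_force: [0.4, 1.1, 0.9]
width: 86.0
grip_force: 0.0
```

{"method": "apply_moves", "body": {"delta_pos": [[0,0,0],[0,0,0],[0,0,0],[0,0,0],[0,0,0]], "delta_rot": [[0,0,0],[0,0,0],[0,0,0],[0,0,0],[0,0,0]], "jaw": [0,0,0,0,0]}}

```text
t: 21.58
ee_pos: [534.7, 15.3, 343.6]
ee_rot: [-0.0, 1.0, -0.008, -0.0]
wrist_force: [0.7, -0.0, 0.1]
width: 85.3
grip_force: 0.0
```

{"method": "apply_moves", "body": {"delta_pos": [[0,0,0],[0,0,0],[0,0,0],[0,0,0],[0,0,0]], "delta_rot": [[0,0,0],[0,0,0],[0,0,0],[0,0,0],[0,0,0]], "jaw": [0,0,0,0,0]}}

```text
t: 22.2
ee_pos: [534.6, 15.3, 343.7]
ee_rot: [-0.0, 1.0, -0.008, -0.0]
wrist_force: [-0.1, -0.8, -0.8]
width: 85.7
grip_force: 0.0
```

Run:
```python
from h import *
r0=vision.read_camera("scene")["pixels"]
for i in range(4): vision.read_camera("top")
r=vision.read_camera("scene")["pixels"]
d=cv2.absdiff(r,r0)[190:270,290:345].max(axis=2); print("moving px",(d>25).sum())
x,y=290,190
cv2.imwrite("pics/z.png",cv2.resize(r[y:y+75,x:x+60],None,fx=8,fy=8,interpolation=cv2.INTER_CUBIC))
```

```text
moving px 182
```

View pics/z.png

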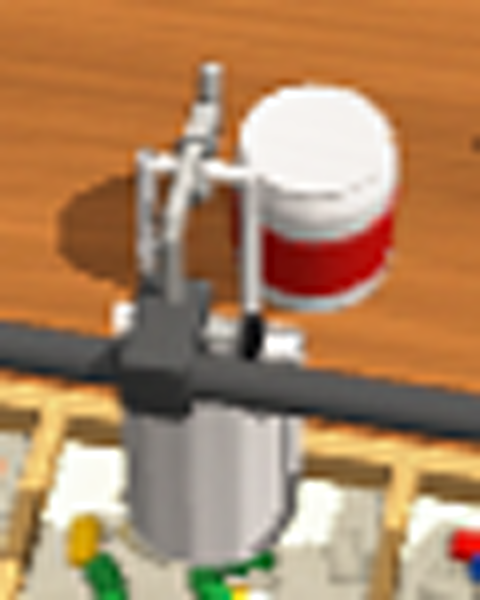

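The scoop hangs on the middle hook: bar at crop (195,165) across the stem, nose at (208,75) above it. It is still swinging a little, so I'll wait.

{"method": "apply_moves", "body": {"delta_pos": [[0,0,0],[0,0,0],[0,0,0],[0,0,0],[0,0,0]], "delta_rot": [[0,0,0],[0,0,0],[0,0,0],[0,0,0],[0,0,0]], "jaw": [0,0,0,0,0]}}

```text
t: 23.12
ee_pos: [534.6, 15.3, 343.7]
ee_rot: [-0.0, 1.0, -0.008, -0.0]
wrist_force: [0.7, -0.8, 0.4]
width: 85.4
grip_force: 0.0
```

Run:
```python
from h import *
# 5.5 s of quiet watching: frame differences and vertical shift of the bowl region
prev=None;out=[]
for i in range(100):
    g=cv2.cvtColor(vision.read_camera("scene")["pixels"],cv2.COLOR_BGR2GRAY).astype(np.float32)[232:265,298:332]
    if prev is None: ref=g
    prev=g; out.append(cv2.phaseCorrelate(ref,g)[0][1])
print(np.round(out,2).tolist(), manip.get_state()["t"])
```

```text
[0.0, -0.05, -0.14, -0.07, -0.07, -0.05, -0.08, -0.04, -0.1, -0.08, -0.13, -0.12, -0.02, 0.03, -0.03, -0.07, -0.15, -0.19, -0.03, -0.08, -0.13, -0.07, -0.09, -0.05, -0.16, -0.11, -0.09, -0.07, -0.07, -0.12, -0.13, -0.17, -0.08, -0.01, -0.08, -0.11, 0.0, -0.06, -0.17, -0.11, -0.09, -0.16, -0.21, -0.09, -0.14, -0.18, -0.17, -0.06, -0.05, -0.0, -0.02, -0.08, -0.15, -0.15, -0.12, -0.15, -0.14, -0.18, -0.11, -0.17, -0.21, -0.18, -0.16, -0.13, -0.13, -0.14, -0.18, -0.19, -0.2, -0.18, -0.18, -0.18, -0.16, -0.19, -0.2, -0.18, -0.16, -0.21, -0.17, -0.17, -0.19, -0.19, -0.19, -0.19, -0.19, -0.2, -0.19, -0.18, -0.19, -0.19, -0.19, -0.19, -0.19, -0.19, -0.2, -0.19, -0.2, -0.18, -0.19, -0.2] 28.125
```

The swing has died out and the scoop is still, so I'm handing in.

```bash
python3 -c "
from cell import manip
print(manip.sign_off())"
```

```text
the job is handed in; nothing more can be done
None
```

The scoop hangs still on the middle hook and was handed in at about 28 s; before release it was tugged at roughly 9 N (not 7) for 1.2 s, the keeper's snap was felt rather than seen, no verdict came back, and I viewed 11 pictures, one over the limit of 10.

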